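# Take the reference reading on the colour reader

### The arm

A 6-joint arm with a two-finger parallel gripper is mounted at the origin on the work surface. World frame = base frame: x ahead of the robot, y to its left, z up, the work surface at z = 0. Lengths are in m, angles in rad, forces in N, time in s.
With the tool pointing down it reaches from about 0.3 to 0.775 m from the base axis. Payload 14.6 kg.
Tool frame: the origin (TCP) lies midway between the tips of the shut fingers; the grasp point (between the pads) lies 19 mm behind it (hold_point_z is the z of the grasp point in the tool frame, in m); z points along the fingers, y is the line along which they close (so a half turn about z gives the same grasp; the last joint's range is limited). The gripper opens to 94 mm and grips with 3 to 60 N. Pads are 16 mm wide; open, the fingers measure 119 mm over their backs; the gripper's body (75 mm by 177 mm) begins 78 mm behind the grasp point.
Start: joints at [1.061, 0.3, 1.521, -0, 1.321, -0.067], TCP at [0.236, 0.497, 0.205] pointing down, gripper open.
Joint ranges: [-3.03, 3.03], [-0.79, 2.21], [0.23, 2.52], [-1.04, 4.18], [0, 3.07], [-2.55, 2.55]. Speed limits (rad/s): [2.22, 2.22, 2.57, 3.14, 3.14, 3.14].

### API

Orientations are given as [roll, pitch, yaw] about the fixed x, y, z axes, in that order (R = Rz(yaw) Ry(pitch) Rx(roll)).
In Python, from workcell import * gives the robot as it stands.
- The arm moves only by the tool carry_out, never from a script. Its argument "motion" is a list of rows, each a list of 5 numbers: the opening, from 0 (shut) to 1 (fully open), then the shift along the tool's x, y, z in mm, then the turn about the tool's z in rad. In form: [[hand, dx, dy, dz, spin], ...]. A call has exactly 5 rows; each row is the pose to reach, as a shift and turn from the pose commanded when the call began, along the tool's axes at that moment; what a row does not reach only later rows make up. A row lasts 1/10 s, in which the tool goes at most 50 mm and 8.59 degrees, less where a joint would pass 70% of its speed; a pose out of reach is approached as far as the arm can. A call with a gripper value outside its range is refused whole. The fingers move at their own pace and stop on an object; "force" is the grip in N (left out, the last holds). Time passes only in rows, so rows that repeat a pose let the fingers close, or fill a call up. It gives the time, the measured TCP pose, the force, the opening and the grip force at its end, in the units of the state.
- read_state(): the state, without advancing time (a new reading comes with each control period).
- snapshot(name): name is "side" or "top"; returns a dict with "color" (400x640x3 uint8, red, green, blue), "z_map" (400x640 float32, m along the optical axis (not along the pixel's ray), 0 where there is no reading), "vertical_fov" (degrees; the focal length in pixels is half the picture's height over the tangent of half this angle, whatever the lens; pixels are square), "cx", "cy" (the principal point, pixels), "world_from_camera" (4x4, takes a point from camera to world coordinates). Camera axes: x right, y down, z forward; pixel columns grow to the right and rows downward; lengths in m; the calibration is good to about 2 mm. A picture is of the moment at which its call begins.
- close_job(): hands the job in; it is judged then, once.
The state is a dict: "time_s": time; "joint_pos": joint angles; "qvel": joint speeds; "joint_efforts": joint torques, N m; "tcp_pos": TCP position; "tcp_rot": TCP orientation; "ft_force": force on the tool from outside, world axes, zero at the start; "wrist_torque": the same for the moment, N m; "width": finger opening in m; "finger_force": force on a finger pad.
Only numpy, scipy, OpenCV 4.12 (cv2) and the standard library are available. Lean on these libraries where they do the work, as an engineer would, in place of code of your own. Each camera call takes 0.05 s, during which the arm holds its last target. There are 200 camera calls.

### The job

Get the colour reader ready for its reference reading: first turn the filter sleeve to stop 4 (yellow field, four dots) so that it clicks in, then lift the mirror flap by its orange tab to its balance point, straight upright, without letting it go over the back. Finish while still gripping the tab between the fingers so that the flap stays upright and falls neither way; disturb nothing else on the bench.

Things in the scene. Friction and masses are not known exactly. Their poses are not given: they have to be found in the camera images.
- reader: Colour reader, fixed to the bench: white housing 140 (x) x 270 (y) mm, top 56 mm above the bench. Origin: centre of its underside; x points away from its front display, y to the flap side, z up. Filter sleeve on its right half (-y), mirror flap on its left half. Place and yaw differ each time.
- sleeve_grip (a point): On the vertical axis of the filter sleeve, 86 mm above the bench, mid-grip; at reader x 0, y -65 mm. The sleeve is a black knurled cylinder 45 mm across, from 64 to 104 mm above the bench, on a grey skirt 60 mm across that turns with it (skirt top 64 mm). A white line on its top and skirt is the pointer.
- filter_sleeve (a joint): Sleeve angle, rad, grows anticlockwise from above. Click stops: 1 at 0 (grey field, one dot), 2 at 0.45 (blue, two), 3 at 0.90 (green, three), 4 at 1.35 (yellow, four), 5 at 1.80 (red, five). Let go, it snaps to the nearest; 0.08 N m carries it over a click. At stop 3 the pointer heads along reader -x. Ends just outside 0 and 1.80. Starts at stop 1, 2 or 3.
- flap_angle (a joint): Flap angle, rad: 0 shut and level, pi/2 = 1.571 upright, its balance point (centre of mass right above the hinge), 2.5 fallen open over the back. The hinge is nearly free (friction 0.002 N m; flap 0.13 to 0.27 kg): let go, it falls shut below the balance point and open beyond it. Starts shut.
- mirror_flap: The flap; origin: middle of the flap's hinge, 70 mm above the bench, at reader x +20, y +65 mm; the hinge axis runs along reader y. The flap is an aluminium plate 6 mm thick, 76 mm wide, reaching 90 mm from the hinge towards reader -x when shut, blue on top, mirror below.
- tab (a point): Orange tab on the flap's free edge: a disc 20 mm in diameter, 14 mm thick along reader y (pinch it across that). Origin: the disc's centre, 112 mm from the hinge axis, 22 mm past the flap's edge. Shut: 70 mm above the bench, overhanging the housing's front at reader x -92, y +65 mm, nothing beneath; upright: 182 mm up, over the hinge. It may pivot between the pads of a downward gripper.
- tube_rack: Bystander, leave alone: white rack 70 x 220 mm holding five glass tubes, 122 mm tall (tubes are part of it); origin at the centre of its underside.
- tape_roll: Bystander, leave alone: roll of tape lying flat, 86 mm across, 45 mm tall; origin at the centre of its underside.
- notebook: Bystander, leave alone: closed notebook 150 x 210 x 14 mm; origin at the centre of its underside.
- beaker: Bystander, leave alone: glass beaker 68 mm across, 85 mm tall; origin at the centre of its underside.
- marker: Bystander, leave alone: green marker pen 135 mm long, 13 mm thick, lying; origin at the centre of its underside.
- petri_dish: Bystander, leave alone: flat glass dish 94 mm across, 16 mm tall; origin at the centre of its underside.

How it is judged:
On the way, in this order (a step that is already met when the one before it is completed fails the run):
1. the filter sleeve is clicked in at stop 4 and let go, the flap still shut (value of joint filter_sleeve between 1.25 and 1.45 rad and contact force between the fingers and reader below 0.05 N and value of joint flap_angle below 0.15 rad), for 0.2 s.
2. the flap is held upright by its tab (value of joint flap_angle between 1.47 and 1.67 rad and contact force between the fingers and mirror_flap above 1 N and velocity of joint flap_angle between -0.15 and 0.15 rad/s), for 0.3 s.
At the end, for the whole second after the job is handed in: The filter sleeve rests at stop 4 (1.35 rad, within 0.1 rad); the mirror flap stands at its balance point (1.57 rad, within 0.1 rad) and still, with the fingers gripping its tab (over 1 N) (all of step 2 and value of joint filter_sleeve between 1.25 and 1.45 rad); the arm keeps its last pose, push and grip.
It fails at once if the flap is let past the balance point towards the back (over 1.85 rad) (value of joint flap_angle above 1.85 rad).
It fails at once if a bystander is moved by more than 30 mm (distance of any of tube_rack, tape_roll, notebook, beaker, marker, petri_dish from where it was at the start of the episode above 0.03 m).
It also fails if it takes over 56 s, if anything falls off the work surface, if the arm or the gripper's body presses on something with over 40 N, if the wrist force passes 120 N, or if a joint passes its speed limit or range.

## Working session

There is one attempt and no reset: what is moved stays moved. The work goes in short steps, Python scripts to look and compute and a tool call to move; the robot and the scene stay as the last step left them, time stands still between calls to the robot, and variables do not carry over. Pictures are saved under pics/ and viewed, at most 10 in all, crops included, and the job is handed in when it is done.

Besides the shell and the picture viewer there is one more tool, called after "Call:" by a JSON object that holds its "op" and its "data". carry_out: Moves the arm, as the interface text tells. Its arguments: {"type":"object","properties":{"motion":{"type":"array","items":{"type":"array","items":{"type":"number"}}},"force":{"type":"number"}},"required":["motion"]}

```bash
mkdir -p pics
cat > h.py <<'E'
from workcell import *
import numpy as np, cv2
def save(s,n,crop=None,k=1):
    c=s["color"][:,:,::-1]
    if crop: x0,y0,x1,y1=crop; c=c[y0:y1,x0:x1]
    cv2.imwrite("pics/"+n,cv2.resize(c,None,fx=k,fy=k,interpolation=cv2.INTER_CUBIC))
def f(s): return 200/np.tan(np.radians(s["vertical_fov"])/2)
def ray(s,u,v):
    T=s["world_from_camera"]; d=T[:3,:3]@np.array([(u-s["cx"])/f(s),(v-s["cy"])/f(s),1]); return T[:3,3],d
def px(s,u,v,r=1):
    z=s["z_map"][v-r:v+r+1,u-r:u+r+1]; z=np.median(z[z>0]) if (z>0).any() else 0
    o,d=ray(s,u,v); return o+d*z
def atz(s,u,v,z):
    o,d=ray(s,u,v); return o+d*(z-o[2])/d[2]
def proj(s,p):
    T=s["world_from_camera"]; c=T[:3,:3].T@(np.asarray(p)-T[:3,3]); return c[:2]/c[2]*f(s)+[s["cx"],s["cy"]]
E
python3 - <<'E'
from h import *
import pickle
for n in("side","top"):
    s=snapshot(n); save(s,n+"0.png"); pickle.dump(s,open(n+"0.pkl","wb"))
    print(n,f(s),s["cx"],s["cy"],s["world_from_camera"].round(3).tolist())
print(read_state())
E
```

```text
side 500.28565831968933 315.81490510963465 203.69830547311727 [[0.977, -0.125, 0.17, 0.205], [-0.21, -0.654, 0.727, -1.137], [0.02, -0.746, -0.666, 1.06], [0.0, 0.0, 0.0, 1.0]]
top 498.9255184056989 309.3248109338769 196.06976341578624 [[0.006, -0.998, 0.055, 0.392], [-1.0, -0.007, -0.009, -0.057], [0.009, -0.055, -0.998, 1.476], [0.0, 0.0, 0.0, 1.0]]
{'time_s': 0.1, 'joint_pos': array([ 1.06141228e+00,  3.00430480e-01,  1.52150103e+00, -4.13412015e-05,
        1.32070453e+00, -6.66052867e-02]), 'qvel': array([ 9.54609120e-05, -9.68152239e-04, -1.67747027e-03, -9.12979689e-04,
       -1.42112422e-04, -1.99783677e-05]), 'joint_efforts': array([ 1.99535112e-03, -5.32645512e+01, -3.53280544e+01,  7.10531906e-02,
        2.35559227e-02, -5.98373276e-05]), 'tcp_pos': array([0.23555085, 0.49675142, 0.20494247]), 'tcp_rot': array([-3.14054891e+00, -2.94885582e-05,  2.69882413e+00]), 'ft_force': array([-0.38011098, -0.90629509, -0.05646079]), 'wrist_torque': array([ 0.02047608,  0.03058726, -0.03168484]), 'finger_force': 0.0, 'width': 0.09409637330420362}
```

View pics/side0.png

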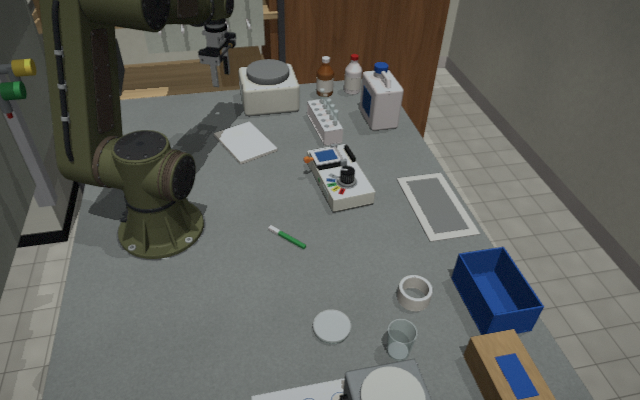

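View pics/top0.png

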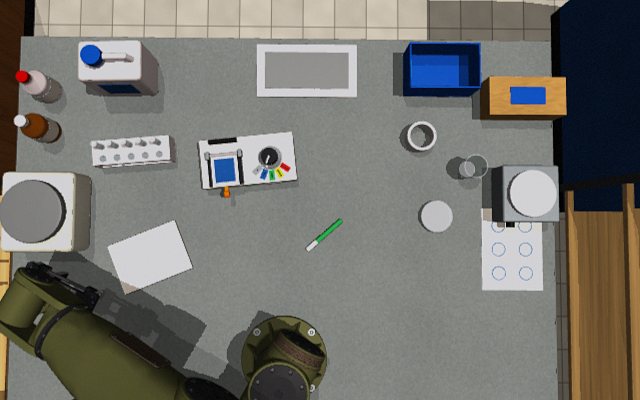

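The side view shows the reader at about (340,178), with the orange tab at (308,159). In the top view the reader is centred near (248,160), the tab is at (227,191) and the sleeve at (269,157). I'll enlarge both.

Run:
```python
from h import *
import pickle
a=pickle.load(open("top0.pkl","rb"));b=pickle.load(open("side0.pkl","rb"))
A=cv2.resize(a["color"][120:210,190:310],None,fx=5,fy=5,interpolation=cv2.INTER_CUBIC)
B=cv2.resize(b["color"][130:220,295:385],None,fx=5,fy=5,interpolation=cv2.INTER_CUBIC)
cv2.imwrite("pics/c0.png",A[:,:,::-1]); cv2.imwrite("pics/c1.png",B[:,:,::-1])
```

```text
(no output)
```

View pics/c0.png

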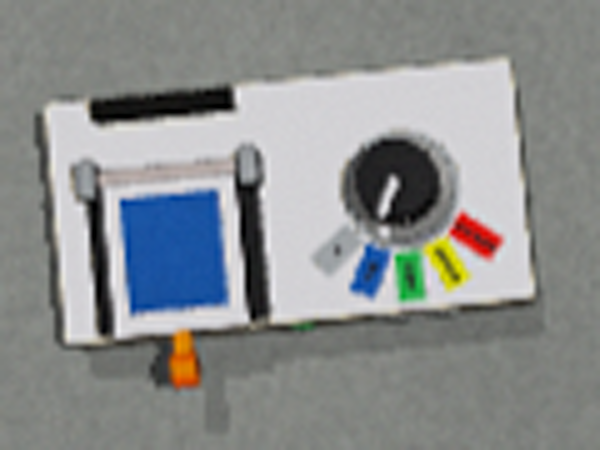

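View pics/c1.png

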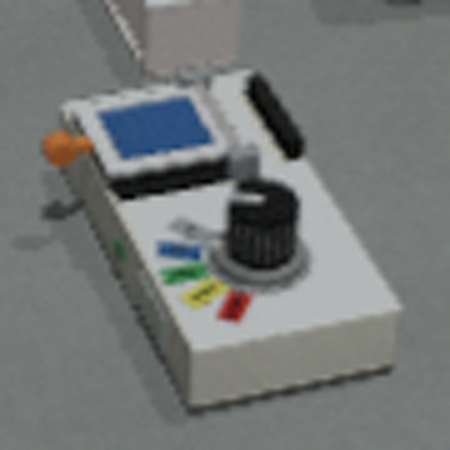

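The top crop shows the sleeve top centre at (400,181), the pointer towards blue (stop 2), the tab centre at (185,370) and the housing corners at (45,103), (510,58), (535,298) and (65,345). In the side crop the tab is at (65,148), the sleeve top at about (262,195), and the housing's top-right corner at (402,310).

Run:
```python
from h import *
import pickle
a=pickle.load(open("top0.pkl","rb"));b=pickle.load(open("side0.pkl","rb"))
A=lambda x,y:((x+.5)/5-.5+190,(y+.5)/5-.5+120)
B=lambda x,y:((x+.5)/5-.5+295,(y+.5)/5-.5+130)
def tri(p,q):
    o1,d1=ray(a,*A(*p));o2,d2=ray(b,*B(*q))
    t=np.linalg.lstsq(np.c_[d1,-d2],o2-o1,rcond=None)[0]
    x,y=o1+d1*t[0],o2+d2*t[1]; return ((x+y)/2).round(4),round(np.linalg.norm(x-y)*1e3,1)
print("tab",tri((185,370),(62,148)))
print("sleeve top",tri((400,181),(264,196)))
print("cornerFR",tri((535,298),(190,350)),"BR",tri((510,58),(402,310)))
C=[atz(a,*A(*p),0.056) for p in((45,103),(510,58),(535,298),(65,345))]
C=np.array(C);print(C.round(4)); c=C.mean(0);print(c)
yv=(C[0]-C[1]+C[3]-C[2]);xv=(C[0]-C[3]+C[1]-C[2])
print(np.linalg.norm(yv)/2,np.linalg.norm(xv)/2, "yaw",np.arctan2(-yv[0],yv[1]),np.arctan2(xv[1],xv[0]))
yaw=(2*np.arctan2(-yv[0],yv[1])+np.arctan2(xv[1],xv[0]))/3
R=np.array([[np.cos(yaw),-np.sin(yaw)],[np.sin(yaw),np.cos(yaw)]])
for n,p in dict(sleeve=(0,-.065),tab=(-.092,.065),hinge=(.02,.065)).items(): print(n,c[:2]+R@p)
print("depth tab,sleeve",px(a,227,193,0),px(a,270,156),"atz tab",atz(a,*A(185,370),.07),"slv",atz(a,*A(400,181),.104))
# depth-based check of the whole reader top
u,v=np.meshgrid(np.arange(190,310),np.arange(120,210)); z=a["z_map"][120:210,190:310]
T=a["world_from_camera"];P=np.stack([(u-a["cx"])/f(a)*z,(v-a["cy"])/f(a)*z,z],-1)@T[:3,:3].T+T[:3,3]
m=(P[...,2]>.045)&(P[...,2]<.065); r=cv2.minAreaRect(P[m][:,:2].astype(np.float32)*1000); print(r)
m=(P[...,2]>.095)&(P[...,2]<.12);print("slv",P[m].mean(0),np.ptp(P[m],0),m.sum())
```

```text
tab (array([0.4753, 0.163 , 0.0717]), np.float64(1.0))
sleeve top (array([0.578 , 0.0404, 0.1104]), np.float64(1.0))
cornerFR (array([ 0.517 , -0.0331,  0.0569]), np.float64(2.3)) BR (array([ 0.6563, -0.0178,  0.0539]), np.float64(1.0))
[[ 0.6283  0.2479  0.056 ]
 [ 0.6564 -0.018   0.056 ]
 [ 0.5183 -0.0333  0.056 ]
 [ 0.4896  0.2341  0.056 ]]
[0.57313812 0.10767137 0.056     ]
0.26815684992375194 0.13922376020771643 yaw 0.10598989703515083 0.105312948905966
sleeve [0.57999998 0.04303458]
tab [0.47479033 0.16259598]
hinge [0.58616449 0.17441951]
depth tab,sleeve [0.47610073 0.16091854 0.078853  ] [0.57799994 0.03992547 0.10280705] atz tab [0.47493112 0.1634023  0.07      ] slv [0.57838656 0.04095169 0.104     ]
((572.3031616210938, 108.28889465332031), (142.06272888183594, 270.2633056640625), 6.078381061553955)
slv [0.57853463 0.04318532 0.10351889] [0.04424776 0.04427119 0.01599759] 209
```

Two views agree: reader yaw is 0.106, sleeve (0.579, 0.043), tab (0.475, 0.163, 0.07), hinge (0.586, 0.1745). The sleeve is at stop 2, so it needs +0.9 rad. I'll fly above it with yaw 2.4.

```bash
cat > go.py <<'E'
from h import *
import sys
from scipy.spatial.transform import Rotation as Ro
s=read_state(); x,y,z,yaw=map(float,sys.argv[1:])
R=Ro.from_euler("xyz",s["tcp_rot"]).as_matrix()
sh=R.T@(np.array([x,y,z])-s["tcp_pos"])*1e3
sp=-(yaw-s["tcp_rot"][2]); sp=(sp+np.pi)%(2*np.pi)-np.pi
print("shift",sh.round(1),"spin",round(sp,3),"t",s["time_s"],"tcp",s["tcp_pos"].round(4),s["tcp_rot"].round(3),"w",s["width"],s["finger_force"],"F",s["ft_force"].round(2),"q",s["joint_pos"].round(2))
E
python3 go.py .579 .043 .160 2.4
```

```text
shift [-504.7 -262.8   45.2] spin 0.299 t 0.1 tcp [0.2356 0.4968 0.2049] [-3.141 -0.     2.699] w 0.09409637330420362 0.0 F [-0.38 -0.91 -0.06] q [ 1.06  0.3   1.52 -0.    1.32 -0.07]
```

Call:
{"op": "carry_out", "data": {"motion": [[1,-42,-22,0,0],[1,-84,-44,0,0],[1,-126,-66,0,0],[1,-168,-88,0,0],[1,-210,-110,0,0]]}}

```text
time_s: 0.6
tcp_pos: [0.3789, 0.3058, 0.2053]
tcp_rot: [-3.141, -0.0, 2.699]
ft_force: [0.5, -0.2, -0.8]
width: 0.0937
finger_force: 0.0
```

Call:
{"op": "carry_out", "data": {"motion": [[1,-42,-22,0,0.06],[1,-84,-44,0,0.12],[1,-126,-66,0,0.18],[1,-168,-88,0,0.24],[1,-210,-110,0,0.3]]}}

```text
time_s: 1.1
tcp_pos: [0.5217, 0.1164, 0.2053]
tcp_rot: [-3.141, -0.0, 2.396]
ft_force: [0.7, 1.2, 0.5]
width: 0.0939
finger_force: 0.0
```

```bash
python3 go.py .579 .043 .160 2.4
```

```text
shift [-91.9 -15.   45.3] spin -0.004 t 1.1 tcp [0.5217 0.1164 0.2053] [-3.141 -0.     2.396] w 0.09393172242642413 0.0 F [0.68 1.15 0.55] q [ 0.15  0.27  1.57  0.    1.31 -0.67]
```

Call:
{"op": "carry_out", "data": {"motion": [[1,-31,-5,0,0],[1,-62,-10,0,0],[1,-92,-15,0,0],[1,-92,-15,20,0],[1,-92,-15,45,0]]}}

```text
time_s: 1.6
tcp_pos: [0.5791, 0.0441, 0.1601]
tcp_rot: [3.141, 0.001, 2.397]
ft_force: [1.2, 0.5, -0.1]
width: 0.0938
finger_force: 0.0
```

```bash
python3 - <<'E'
from h import *
s=snapshot("side");save(s,"s1.png",(270,60,410,220),5*.75)
E
python3 go.py .579 .043 .069 2.4
```

```text
shift [-2.8  0.6 86.2] spin -0.002 t 1.65 tcp [0.577  0.0445 0.1552] [-3.138 -0.004  2.398] w 0.0935784311448946 0.0 F [-0.6   0.26 -4.15] q [ 0.01  0.41  1.49  0.    1.24 -0.81]
```

View pics/s1.png

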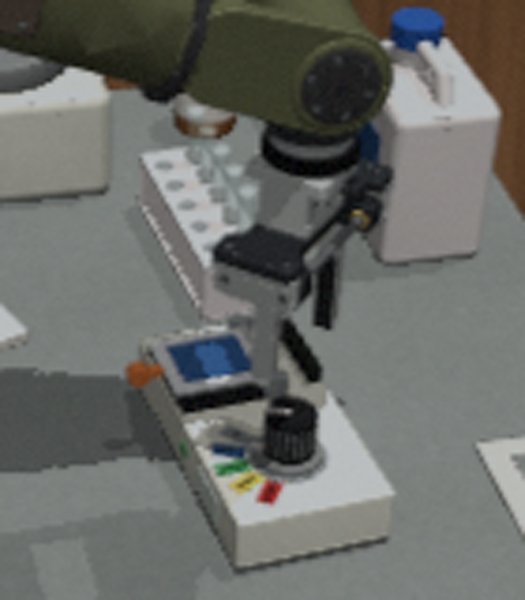

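The picture shows the finger tips at (270,385) and (325,325), straddling the sleeve top at (290,410), and nothing is touched. I'll descend.

Call:
{"op": "carry_out", "data": {"motion": [[1,-1,0,25,0],[1,-1,0,50,0],[1,-1,0,70,0],[1,-1,0,85,0],[1,-1,0,90,0]]}}

```text
time_s: 2.15
tcp_pos: [0.5787, 0.0443, 0.0693]
tcp_rot: [-3.14, -0.001, 2.399]
ft_force: [0.6, 0.4, 0.1]
width: 0.0939
finger_force: 0.0
```

```bash
python3 go.py .579 .043 .069 2.4
```

```text
shift [-1.1 -0.8  0.3] spin -0.001 t 2.15 tcp [0.5787 0.0443 0.0693] [-3.140e+00 -1.000e-03  2.399e+00] w 0.09394653737109357 0.0 F [0.56 0.36 0.08] q [ 0.01  0.51  1.56 -0.    1.07 -0.81]
```

Call:
{"op": "carry_out", "data": {"motion": [[0.3,-1,-1,0,0],[0.3,-1,-1,0,0],[0.3,-1,-1,0,0],[0.3,-1,-1,0,0],[0.3,-1,-1,0,0]], "force": 20}}

```text
time_s: 2.65
tcp_pos: [0.5795, 0.0428, 0.0709]
tcp_rot: [3.141, 0.0, 2.399]
ft_force: [-0.1, -0.6, -0.5]
width: 0.0577
finger_force: 0.0
```

Call:
{"op": "carry_out", "data": {"motion": [[0.3,0,0,0,0],[0.3,0,0,0,0],[0.3,0,0,0,0],[0.3,0,0,0,0],[0.3,0,0,0,0]]}}

```text
time_s: 3.15
tcp_pos: [0.5795, 0.043, 0.0706]
tcp_rot: [3.141, 0.0, 2.399]
ft_force: [1.2, 1.7, 1.7]
width: 0.0445
finger_force: 20.0
```

Gripped at 44.5 mm with 20 N. I'll turn it anticlockwise (negative spin).

Call:
{"op": "carry_out", "data": {"motion": [[0.3,0,0,0,-0.09],[0.3,0,0,0,-0.18],[0.3,0,0,0,-0.27],[0.3,0,0,0,-0.36],[0.3,0,0,0,-0.45]]}}

```text
time_s: 3.65
tcp_pos: [0.5794, 0.0429, 0.0706]
tcp_rot: [3.142, 0.0, 2.853]
ft_force: [0.8, 0.9, 1.9]
width: 0.0448
finger_force: 20.0
```

Call:
{"op": "carry_out", "data": {"motion": [[0.3,0,0,0,-0.1],[0.3,0,0,0,-0.2],[0.3,0,0,0,-0.3],[0.3,0,0,0,-0.4],[0.3,0,0,0,-0.46]]}}

```text
time_s: 4.15
tcp_pos: [0.5794, 0.0427, 0.0706]
tcp_rot: [-3.141, 0.0, -2.97]
ft_force: [1.0, -0.2, 2.3]
width: 0.045
finger_force: 20.0
```

```bash
python3 go.py .579 .043 .069 2.4; python3 -c "
from h import *
print(read_state()['wrist_torque'])"
```

```text
shift [0.3 0.4 1.6] spin 0.913 t 4.15 tcp [0.5794 0.0427 0.0706] [-3.141  0.    -2.97 ] w 0.04501043590101298 19.999932646751404 F [ 0.99 -0.16  2.26] q [ 0.01  0.51  1.56 -0.    1.07 -1.73]
[ 0.02095886 -0.07922614 -0.00655557]
```

Call:
{"op": "carry_out", "data": {"motion": [[0.9,0,0,0,0],[0.9,0,0,0,0],[0.9,0,0,0,0],[0.9,0,0,0,0],[0.9,0,0,0,0]]}}

```text
time_s: 4.65
tcp_pos: [0.5793, 0.0428, 0.0704]
tcp_rot: [-3.142, -0.0, -2.975]
ft_force: [0.4, -0.5, -0.1]
width: 0.0811
finger_force: 0.0
```

Call:
{"op": "carry_out", "data": {"motion": [[0.9,0,0,-5,0],[0.9,0,0,-25,0],[0.9,0,0,-50,0],[0.9,0,0,-75,0],[0.9,0,0,-90,0]]}}

```text
time_s: 5.15
tcp_pos: [0.5798, 0.0429, 0.1629]
tcp_rot: [-3.141, 0.002, -2.975]
ft_force: [-0.2, -0.1, -0.3]
width: 0.0846
finger_force: 0.0
```

```bash
python3 go.py .475 .163 .130 3.248
python3 - <<'E'
from h import *
s=snapshot("side");save(s,"s2.png",(290,120,390,220),5)
E
```

```text
shift [ 83.4 135.9  32.6] spin 0.061 t 5.15 tcp [0.5798 0.0429 0.1629] [-3.141e+00  2.000e-03 -2.975e+00] w 0.08462572690200332 0.0 F [-0.21 -0.09 -0.27] q [ 0.01  0.4   1.48 -0.    1.25 -1.73]
```

View pics/s2.png

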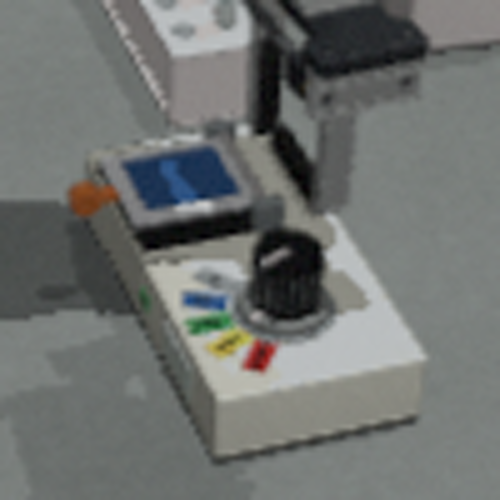

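The side crop shows the sleeve pointer running (290,248)→(262,262), with the skirt mark near (258,316) towards yellow. The flap is still shut and the tab is at (90,197). I'll check the expected pointer pixel for each stop while moving over the tab.

Run:
```python
from h import *
s=snapshot("side")
for k,t in enumerate([.45,.9,1.35,1.8],2):
    a=.106+np.pi+(t-.9)
    d=np.array([np.cos(a),np.sin(a),0]);c=np.array([.5795,.043,0])
    P=[proj(s,c+d*r+[0,0,z]) for r,z in((0,.104),(.018,.104),(.027,.064))]
    print(k,[((p-[290,120]+.5)*5-.5).round() .tolist() for p in P])
```

```text
2 [[289.0, 251.0], [260.0, 249.0], [242.0, 297.0]]
3 [[289.0, 251.0], [262.0, 257.0], [245.0, 309.0]]
4 [[289.0, 251.0], [269.0, 264.0], [255.0, 320.0]]
5 [[289.0, 251.0], [280.0, 268.0], [272.0, 327.0]]
```

Call:
{"op": "carry_out", "data": {"motion": [[0.9,17,27,0,0.012],[0.9,34,54,0,0.024],[0.9,51,81,0,0.036],[0.9,68,108,0,0.048],[0.9,83,136,0,0.061]]}}

```text
time_s: 5.75
tcp_pos: [0.4735, 0.1638, 0.1596]
tcp_rot: [-3.141, -0.001, -3.036]
ft_force: [0.5, -0.2, 0.5]
width: 0.0846
finger_force: 0.0
```

```bash
python3 - <<'E'
from h import *
for n in("top","side"):
    s=snapshot(n); g=s["color"].astype(np.float32).mean(2)
    for k,t in enumerate([.45,.9,1.35,1.8],2):
        a=.106+np.pi+(t-.9); d=np.array([np.cos(a),np.sin(a),0]);c=np.array([.5795,.043,0])
        print(n,k,[round(float(cv2.remap(g,*[np.float32([[q]]) for q in proj(s,c+d*r+[0,0,z])],cv2.INTER_LINEAR)[0,0])) for r,z in((.01,.104),(.014,.104),(.018,.104),(.026,.064))])
E
python3 go.py .475 .163 .056 3.248
```

```text
top 2 [37, 39, 36, 117]
top 3 [68, 46, 35, 126]
top 4 [203, 215, 194, 217]
top 5 [56, 37, 39, 127]
side 2 [69, 25, 37, 88]
side 3 [137, 105, 82, 101]
side 4 [131, 126, 110, 131]
side 5 [52, 33, 26, 95]
shift [ -2.1  -2.4 103.8] spin 0.002 t 5.85 tcp [0.4728 0.1651 0.1598] [ 3.141e+00 -1.000e-03 -3.033e+00] w 0.08452067944592523 0.0 F [ 0.41 -1.04  0.27] q [ 0.26  0.24  1.71  0.    1.19 -1.42]
```

Stop 4 is confirmed. I'll descend around the tab.

Call:
{"op": "carry_out", "data": {"motion": [[0.6,-1,-1,25,0],[0.6,-2,-2,50,0],[0.6,-2,-2,75,0],[0.6,-2,-2,95,0],[0.6,-2,-2,103,0]]}}

```text
time_s: 6.35
tcp_pos: [0.4762, 0.1606, 0.0551]
tcp_rot: [-3.141, -0.003, -3.036]
ft_force: [0.9, -0.8, 0.7]
width: 0.0569
finger_force: 0.0
```

```bash
python3 - <<'E'
from h import *
s=snapshot("side");save(s,"s3.png",(280,120,360,200),6)
E
python3 go.py .475 .163 .056 3.248
```

```text
shift [ 0.9  2.4 -1. ] spin -0.001 t 6.4 tcp [0.4762 0.1607 0.055 ] [-3.141e+00 -3.000e-03 -3.036e+00] w 0.05629080190097237 0.0 F [-0.23 -0.48 -0.96] q [ 0.25  0.38  1.8  -0.    0.97 -1.42]
```

View pics/s3.png

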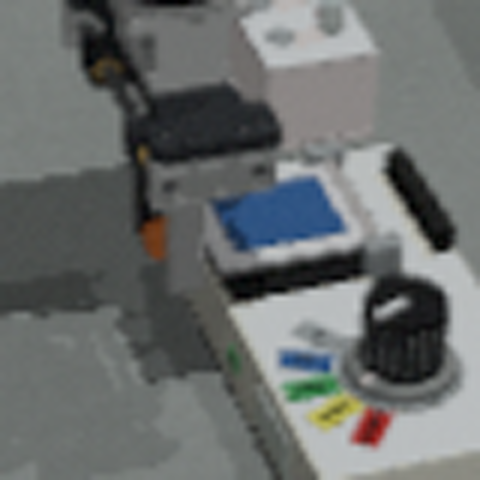

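The fingers straddle the orange tab at (155,238), with the right finger in front of it. I'll centre and close gently.

Call:
{"op": "carry_out", "data": {"motion": [[0.0,1,2,0,0],[0.0,1,2,0,0],[0.0,1,2,0,0],[0.0,1,2,0,0],[0.0,1,2,0,0]], "force": 12}}

```text
time_s: 6.9
tcp_pos: [0.476, 0.1633, 0.0579]
tcp_rot: [3.141, 0.001, -3.035]
ft_force: [-1.2, 0.3, 0.5]
width: 0.0198
finger_force: 0.0
```

Call:
{"op": "carry_out", "data": {"motion": [[0.0,0,0,0,0],[0.0,0,0,0,0],[0.0,0,0,0,0],[0.0,0,0,0,0],[0.0,0,0,0,0]]}}

```text
time_s: 7.4
tcp_pos: [0.476, 0.1624, 0.0577]
tcp_rot: [-3.14, 0.0, -3.035]
ft_force: [-0.0, -7.4, 2.6]
width: 0.0144
finger_force: 12.0
```

```bash
python3 go.py .475 .163 .056 3.248
```

```text
shift [0.9 0.7 1.7] spin -0.0 t 7.4 tcp [0.476  0.1624 0.0577] [-3.14   0.    -3.035] w 0.014354621058603781 12.00029119849205 F [-0.05 -7.42  2.62] q [ 0.26  0.38  1.8  -0.    0.97 -1.42]
```

Run:
```python
import numpy as np
for a,b in((0,.3),(.3,.6),(.6,.9),(.9,1.15),(1.15,1.4),(1.4,1.571)):
    t=np.linspace(a,b,6)
    X=-112*(1-np.cos(t));Z=-112*np.sin(t)
    print(b,[[0,round(x-X[0],1),0,round(z-Z[0],1),0] for x,z in zip(X[1:],Z[1:])])
```

```text
0.3 [[0, np.float64(-0.2), 0, np.float64(-6.7), 0], [0, np.float64(-0.8), 0, np.float64(-13.4), 0], [0, np.float64(-1.8), 0, np.float64(-20.1), 0], [0, np.float64(-3.2), 0, np.float64(-26.6), 0], [0, np.float64(-5.0), 0, np.float64(-33.1), 0]]
0.6 [[0, np.float64(-2.2), 0, np.float64(-6.4), 0], [0, np.float64(-4.7), 0, np.float64(-12.6), 0], [0, np.float64(-7.7), 0, np.float64(-18.6), 0], [0, np.float64(-10.9), 0, np.float64(-24.5), 0], [0, np.float64(-14.6), 0, np.float64(-30.1), 0]]
0.9 [[0, np.float64(-4.0), 0, np.float64(-5.4), 0], [0, np.float64(-8.2), 0, np.float64(-10.6), 0], [0, np.float64(-12.8), 0, np.float64(-15.5), 0], [0, np.float64(-17.7), 0, np.float64(-20.2), 0], [0, np.float64(-22.8), 0, np.float64(-24.5), 0]]
1.15 [[0, np.float64(-4.5), 0, np.float64(-3.4), 0], [0, np.float64(-9.1), 0, np.float64(-6.5), 0], [0, np.float64(-13.9), 0, np.float64(-9.4), 0], [0, np.float64(-18.8), 0, np.float64(-12.1), 0], [0, np.float64(-23.9), 0, np.float64(-14.5), 0]]
1.4 [[0, np.float64(-5.2), 0, np.float64(-2.2), 0], [0, np.float64(-10.4), 0, np.float64(-4.1), 0], [0, np.float64(-15.8), 0, np.float64(-5.7), 0], [0, np.float64(-21.2), 0, np.float64(-7.1), 0], [0, np.float64(-26.7), 0, np.float64(-8.1), 0]]
1.571 [[0, np.float64(-3.8), 0, np.float64(-0.6), 0], [0, np.float64(-7.6), 0, np.float64(-1.0), 0], [0, np.float64(-11.4), 0, np.float64(-1.4), 0], [0, np.float64(-15.2), 0, np.float64(-1.6), 0], [0, np.float64(-19.1), 0, np.float64(-1.6), 0]]
```

Call:
{"op": "carry_out", "data": {"motion": [[0,0,-1,-6.5,0],[0,-1,-1,-13.5,0],[0,-2,-1,-20,0],[0,-3,-1,-26.5,0],[0,-5,-1,-33,0]]}}

```text
time_s: 7.9
tcp_pos: [0.481, 0.1628, 0.0911]
tcp_rot: [3.142, 0.0, -3.035]
ft_force: [0.8, 0.4, -1.8]
width: 0.0137
finger_force: 12.0
```

Call:
{"op": "carry_out", "data": {"motion": [[0,-2,0,-6.5,0],[0,-4.5,0,-12.5,0],[0,-7.5,0,-18.5,0],[0,-11,0,-24.5,0],[0,-14.5,0,-30,0]]}}

```text
time_s: 8.4
tcp_pos: [0.4955, 0.1644, 0.1209]
tcp_rot: [3.142, -0.0, -3.035]
ft_force: [0.9, 1.8, -2.8]
width: 0.0139
finger_force: 12.0
```

```bash
python3 - <<'E'
from h import *
s=snapshot("side");save(s,"s4.png",(280,100,380,200),5)
E
python3 go.py .475 .163 .056 3.248
```

```text
shift [21.3  0.7 65.7] spin -0.0 t 8.45 tcp [0.4962 0.1645 0.1217] [ 3.141e+00  1.000e-03 -3.035e+00] w 0.014013599671915976 11.99844941496849 F [-2.63  1.02  1.01] q [ 0.25  0.33  1.69  0.    1.12 -1.43]
```

View pics/s4.png

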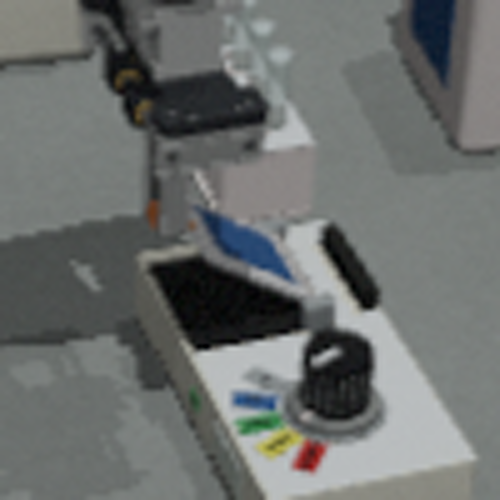

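The flap is following at about 35°, with the tab still in the fingers at (152,213) and the flap edge at (200,215). I'll continue along the arc.

Call:
{"op": "carry_out", "data": {"motion": [[0,-4,0,-5.5,0],[0,-8,0,-10.5,0],[0,-13,0,-15.5,0],[0,-17.5,0,-20,0],[0,-23,0,-24.5,0]]}}

```text
time_s: 8.95
tcp_pos: [0.5186, 0.1669, 0.1453]
tcp_rot: [3.141, -0.0, -3.035]
ft_force: [-0.1, 3.2, -2.5]
width: 0.0133
finger_force: 12.0
```

Call:
{"op": "carry_out", "data": {"motion": [[0,-4.5,0,-3.5,0],[0,-9,0,-6.5,0],[0,-14,0,-9.5,0],[0,-19,0,-12,0],[0,-24,0,-14.5,0]]}}

```text
time_s: 9.45
tcp_pos: [0.5424, 0.1694, 0.1596]
tcp_rot: [3.141, -0.0, -3.035]
ft_force: [-0.2, 4.7, -3.4]
width: 0.014
finger_force: 12.0
```

Call:
{"op": "carry_out", "data": {"motion": [[0,-4,0,-1.8,0],[0,-8,0,-3.3,0],[0,-12,0,-4.7,0],[0,-16,0,-5.8,0],[0,-19,0,-6.5,0]]}}

```text
time_s: 9.95
tcp_pos: [0.5613, 0.1714, 0.1661]
tcp_rot: [3.141, 0.0, -3.035]
ft_force: [-1.9, 4.8, -1.0]
width: 0.0138
finger_force: 12.0
```

```bash
python3 - <<'E'
from h import *
s=snapshot("side");save(s,"s5.png",(290,90,390,190),5)
E
python3 go.py .586 .1745 .168 3.248
```

```text
shift [-24.6   0.4  -1.8] spin -0.0 t 10.0 tcp [0.5615 0.1715 0.1662] [ 3.141  0.    -3.035] w 0.013727260484456844 11.999497264623642 F [-1.2   5.63 -0.77] q [ 0.23  0.41  1.46  0.    1.27 -1.44]
```

View pics/s5.png

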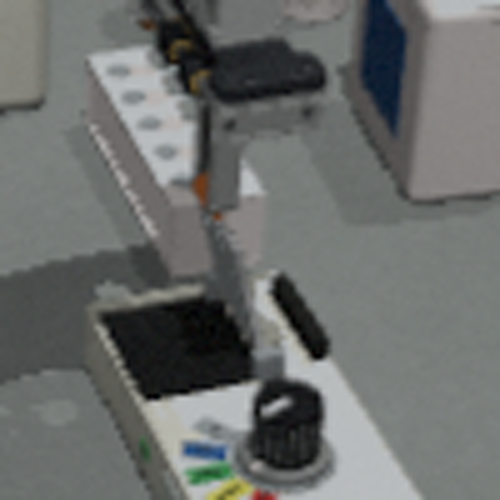

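The tab is still pinched at (205,188), with the flap steep, about 76°, and its bottom at (262,355). Remaining arc: 26.5 mm forward, 3.3 mm up.

Call:
{"op": "carry_out", "data": {"motion": [[0,-3.5,0.5,-0.8,0],[0,-7,0.5,-1.5,0],[0,-10.5,0.5,-2.1,0],[0,-14,0.5,-2.5,0],[0,-17,0.5,-2.8,0]]}}

```text
time_s: 10.5
tcp_pos: [0.5782, 0.1734, 0.1689]
tcp_rot: [-3.141, 0.0, -3.036]
ft_force: [-1.2, -0.4, -0.8]
width: 0.0141
finger_force: 12.0
```

Call:
{"op": "carry_out", "data": {"motion": [[0,-3,0,-0.3,0],[0,-5.5,0,-0.5,0],[0,-7.5,0,-0.5,0],[0,-9,0,-0.5,0],[0,-9.5,0,-0.5,0]]}}

```text
time_s: 11.0
tcp_pos: [0.5874, 0.1744, 0.1693]
tcp_rot: [-3.141, 0.0, -3.036]
ft_force: [-0.9, -3.6, 0.1]
width: 0.0136
finger_force: 12.0
```

Call:
{"op": "carry_out", "data": {"motion": [[0,0,0,0,0],[0,0,0,0,0],[0,0,0,0,0],[0,0,0,0,0],[0,0,0,0,0]]}}

```text
time_s: 11.5
tcp_pos: [0.5873, 0.1744, 0.1693]
tcp_rot: [-3.141, 0.0, -3.035]
ft_force: [-0.1, -5.0, -0.3]
width: 0.0141
finger_force: 12.0
```

```bash
python3 - <<'E'
from h import *
s=snapshot("side");save(s,"s6.png",(300,90,380,170),7)
t=snapshot("top")
h=np.array([.586,.1745,.07]);xr=np.array([np.cos(.106),np.sin(.106),0]);yr=np.array([-xr[1],xr[0],0])
for th in(1.4,1.571,1.74):
    e=-np.cos(th)*xr+np.sin(th)*np.array([0,0,1])
    print(th,[((proj(s,h+e*r-yr*.038)-[300,90]+.5)*7-.5).round().tolist() for r in(0,.09)],((proj(s,h+e*.112)-[300,90])*7).round())
E
python3 go.py .586 .1745 .168 3.248
```

```text
1.4 [[301.0, 496.0], [280.0, 345.0]] [243. 258.]
1.571 [[301.0, 496.0], [312.0, 337.0]] [282. 249.]
1.74 [[301.0, 496.0], [343.0, 334.0]] [321. 245.]
shift [1.2 0.2 1.3] spin -0.0 t 11.6 tcp [0.5873 0.1744 0.1693] [-3.141  0.    -3.035] w 0.014118458518500673 11.999697089195251 F [-0.39 -4.68  0.41] q [ 0.23  0.47  1.37 -0.    1.3  -1.45]
```

View pics/s6.png

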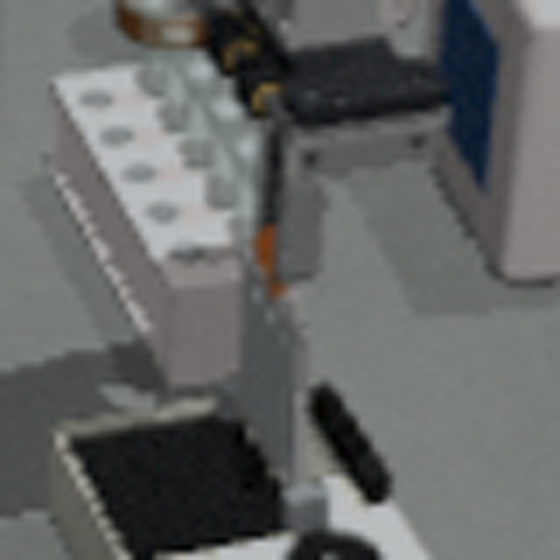

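The plate stands close to vertical: its right edge runs (298,480)→(302,335) against (301,496)→(312,337) predicted, with the tab at (267,255) in the pads. I'll check the tilt by fitting a plane to the depth map.

Run:
```python
from h import *
s=snapshot("side"); z=s["z_map"]; v,u=np.mgrid[:400,:640]; T=s["world_from_camera"]
P=np.stack([(u-s["cx"])/f(s)*z,(v-s["cy"])/f(s)*z,z],-1)@T[:3,:3].T+T[:3,3]
c,sn=np.cos(.106),np.sin(.106); d=P-[.586,.1745,.07]
L=np.stack([c*d[...,0]+sn*d[...,1],-sn*d[...,0]+c*d[...,1],d[...,2]],-1)
m=(z>0)&(abs(L[...,0])<.03)&(abs(L[...,1])<.034)&(L[...,2]>.01)&(L[...,2]<.085)
Q=L[m]
for _ in range(4):
    k=np.linalg.lstsq(np.c_[Q[:,1:],np.ones(len(Q))],Q[:,0],rcond=None)[0]
    r=Q[:,0]-np.c_[Q[:,1:],np.ones(len(Q))]@k; Q=Q[abs(r)<max(.003,1.5*r.std())]
print(len(L[m]),len(Q),k,r.std(),"angle",np.pi/2+np.arctan(k[1]))
b=np.round(Q[:,2],2)
for q in np.unique(b): print(q,np.median(Q[b==q,0]).round(4),(b==q).sum())
```

```text
144 137 [-0.00337694 -0.02911927 -0.00503283] 0.001038861553561649 angle 1.541685282011591
0.01 -0.005 7
0.02 -0.0055 17
0.03 -0.0064 15
0.04 -0.0067 24
0.05 -0.0063 18
0.06 -0.007 20
0.07 -0.0066 18
0.08 -0.0071 18
```

The plane fit gives about 1.54 rad, within tolerance. I'll nudge it 1.5 mm towards the middle of the window, let it settle, then hand in.

Call:
{"op": "carry_out", "data": {"motion": [[0,-0.5,-0.3,0,0],[0,-1,-0.3,0,0],[0,-1.5,-0.3,0,0],[0,-1.5,-0.3,0,0],[0,-1.5,-0.3,0,0]]}}

```text
time_s: 12.15
tcp_pos: [0.5888, 0.1746, 0.1693]
tcp_rot: [3.141, 0.0, -3.035]
ft_force: [-0.6, -2.1, 1.0]
width: 0.0139
finger_force: 12.0
```

Call:
{"op": "carry_out", "data": {"motion": [[0,0,0,0,0],[0,0,0,0,0],[0,0,0,0,0],[0,0,0,0,0],[0,0,0,0,0]]}}

```text
time_s: 12.65
tcp_pos: [0.5888, 0.1746, 0.1693]
tcp_rot: [3.141, 0.0, -3.035]
ft_force: [-0.7, -1.7, 1.2]
width: 0.0136
finger_force: 12.0
```

```bash
python3 -c "
from h import *
s=read_state();print(s['finger_force'],s['tcp_pos'],s['time_s']);print(close_job())"
```

```text
11.999688595533371 [0.5887535  0.17455259 0.16927084] 12.65
the job is handed in; nothing more can be done
None
```

I handed the job in at 12.65 s with the filter sleeve at stop 4 (confirmed in the top view before the lift) and the mirror flap upright at about 1.55 rad, its tab still gripped at 12 N; I saw no bystander contact, and no verdict came back.

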